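# Third hand for the tack weld: hold a tube over the jig

### The job

Be the welder's third hand: pick up the loose thin-walled square tube with a light grip (each finger pressing with no more than 50 N, so that its walls are not dented), carry it over the tops of the row of spray cans, and bring it down between the end stops of the welding jig, until it hovers right above the lower tube that is fixed there. It shall lie level, in line with the lower tube and centred along it, with an open gap of about 6 mm between the two for the weld, and finish with you still holding it motionless there in the gripper, nothing put down or let go. Never touch any part of the jig, with the tube or the gripper, and leave the cans, the short steel bar, the drill case and the roll of tape as they stand.

Things in the scene. Friction and masses are not known exactly. Their poses are not given: they have to be found in the camera images.
- tube_mid (a point): Centre, half-way up, of the loose square tube: plain grey steel, 17 x 17 mm, 220 mm long, about 0.09 kg, lying flat left of the cans; the long one of two bars there. Its y axis runs along it, z up; take it across its 17 mm width. Each finger may press on it with up to 50 N (both together: under 110 N); 20 N carries it.
- seat (a point): The target: centre of the top face of the lower tube (17 mm wide, 220 mm long, the same section as the loose one) that is fixed in the welding jig, 59 mm above the worktop. Its y axis runs along the lower tube, x across it, z up. The centre of the loose tube belongs 14.5 mm above this point (gap 6 mm), the two y axes parallel (either way round).
- jig: Fixed steel welding jig, on the right: base plate 100 x 310 x 12 mm, long side along y, origin under its centre. The lower tube rests at y = +-80 mm on blocks 44 mm wide (x) and 26 long, 42 mm high, with cheeks to 52 mm beside the tube. End stops 36 mm wide rise to 90 mm above the worktop; their inner faces are at y = +-126 mm, so a 220 mm tube has 16 mm of room at each end.
- can0: Spray can, 68 mm diameter, 185 mm high, standing loose: the one nearest the robot in a row of three that runs away from the robot between tube and jig. Origin at the centre of its underside.
- can1: The middle spray can of the row, the same size.
- can2: The farthest spray can of the row, the same size.
- offcut: Short solid steel bar, 20 x 85 x 12 mm, loose, lying flat near the tube (the two swap places). Origin at the centre of its underside, y along it. To be left alone.
- drill_case: Closed blue drill case, 100 x 170 x 39 mm, loose, at the back of the worktop. Origin at the centre of its underside. To be left alone.
- tape_roll: Roll of masking tape, 100 mm diameter, 25 mm high, loose, lying at the back right. To be left alone.
Not all that is in view belongs to the job. Leave any black, green or red look-alike of the can0 alone.

How it is judged (in metres and radians):
On the way, in this order (a step that is already met when the one before it is completed fails the run):
1. the tube is lifted off the worktop in the gripper (height (world z) of tube_mid above 0.03 m and contact force between the fingers and tube above 1 N), for 0.1 s.
2. the tube is carried over the row of cans, its centre above their tops (height (world z) of tube_mid above 0.19 m and (horizontal distance between tube_mid and can0 below 0.1 m or horizontal distance between tube_mid and can1 below 0.1 m or horizontal distance between tube_mid and can2 below 0.1 m)).
At the end, for the whole second after the job is handed in: The tube hangs in the fingers alone, at rest, its underside 2 to 12 mm above the lower tube (6 mm is asked), its centre within 5 mm across and 10 mm along of the lower tube's centre, parallel to it within 0.06 rad and level within 0.08 rad, not touching the jig (z of tube_mid in the frame of seat between 0.0105 and 0.0205 m and x of tube_mid in the frame of seat between -0.005 and 0.005 m and y of tube_mid in the frame of seat between -0.01 and 0.01 m and angle between the y axis of tube_mid and the y axis of seat, either way round below 0.06 rad and angle between tube's own z axis and vertical below 0.08 rad and contact force between the fingers and tube above 1 N and contact force between tube and jig below 0.05 N and linear speed of tube below 0.01 m/s and angular speed of tube below 0.05 rad/s); the arm keeps its last pose, push and grip.
It fails at once if the fingers squeeze the tube with more than 110 N in all (50 N each, with a little to spare) (contact force between the fingers and tube above 110 N).
It fails at once if the jig is touched (more than 0.5 N) (contact force between jig and anything else above 0.5 N).
It fails at once if a spray can is moved more than 20 mm or tipped (distance of any of can0, can1, can2 from where it was at the start of the episode above 0.02 m or angle between any of can0, can1, can2's own z axis and vertical above 0.2 rad).
It fails at once if the short bar, the drill case or the roll of tape is moved more than 20 mm (distance of any of offcut, drill_case, tape_roll from where it was at the start of the episode above 0.02 m or angle between any of offcut, drill_case, tape_roll's own z axis and vertical above 0.2 rad).
It also fails if it takes over 45 s, if anything falls off the work surface, if the arm or the gripper's body presses on something with over 40 N, if the wrist force passes 120 N, or if a joint passes its speed limit or range.

### The arm

A 6-joint arm with a two-finger parallel gripper is mounted at the origin on the work surface; the furniture and walls round the work are solid. World frame = base frame: x ahead of the robot, y to its left, z up, the work surface at z = 0. Lengths are in mm, angles in rad, forces in N, time in s.
With the tool pointing down it reaches from about 300 to 775 mm from the base axis. Payload 14.6 kg.
Tool frame: the origin (TCP) lies on the centre line of the jaws, within the pads' length; the fingertips stand manip.finger_overhang ahead of it and the grasp point (between the pads) lies 11 mm behind it (manip.finger_overhang is the distance from the TCP to the fingertips, in mm); y points along the fingers, x is the direction in which the jaws open and shut, and the axes are right-handed (so a half turn about y gives the same grasp; the last joint's range is limited). The gripper opens to 94 mm and grips with 3 to 60 N. Pads are 16 mm wide; open, the fingers measure 119 mm over their backs; the gripper's body (75 mm by 177 mm) begins 78 mm behind the grasp point.
Start: joints at [-1.323, 0.3, 1.521, -0, 1.321, -0.067], TCP at [170.287, -522.964, 213.446] pointing down, gripper open.
Joint ranges: [-3.03, 3.03], [-0.79, 2.21], [0.23, 2.52], [-1.04, 4.18], [0, 3.07], [-2.55, 2.55]. Speed limits (rad/s): [2.22, 2.22, 2.57, 3.14, 3.14, 3.14].

### API

Orientations are given as [roll, pitch, yaw] about the fixed x, y, z axes, in that order (R = Rz(yaw) Ry(pitch) Rx(roll)).
In Python, from cell import monitor, viewer, ticket, manip gives the robot as it stands.
- The arm moves only by the shell command python3 -m jog 'ROWS' [FORCE]. ROWS is JSON, a list of rows, each an object of numbers: "grip": the finger opening in cm, from 0 to 9.4; "dx", "dy", "dz": the shift along the tool's x, y, z in cm; "spin": the turn about the tool's y in degrees. In form: [{"grip": .., "dx": .., "dy": .., "dz": .., "spin": ..}, ...]. A call has 1 to 20 rows; each row is the pose to reach, as a shift and turn from the pose commanded when the call began, along the tool's axes at that moment; what a row does not reach only later rows make up. A row lasts 1/8 s, in which the tool goes at most 62.5 mm and 10.7 degrees, less where a joint would pass 70% of its speed; a pose out of reach is approached as far as the arm can. A call with a gripper value outside its range is refused whole. The fingers move at their own pace and stop on an object; FORCE is the grip in N (left out, the last holds). Time passes only in rows, so rows that repeat a pose let the fingers close. It gives the time, the measured TCP pose, the force and the opening at its end, in the units of the state.
- monitor.read_state(): the state, without advancing time (a new reading comes with each control period).
- viewer.camera(name): name is "side" or "top"; returns a dict with "color" (480x640x3 uint8, red, green, blue), "vertical_fov" (degrees; the focal length in pixels is half the picture's height over the tangent of half this angle, whatever the lens; pixels are square), "cx", "cy" (the principal point, pixels), "rvec" (rotation vector, rad) and "tvec" (3), from world to camera coordinates, as OpenCV has them. Camera axes: x right, y down, z forward; pixel columns grow to the right and rows downward; lengths in mm; the calibration is good to about 2 mm. A picture is of the moment at which its call begins. There is no depth.
- ticket.sign_off(): hands the job in, once; it reports no verdict.
The state is a dict: "clock": time; "joints": joint angles; "qd": joint speeds; "effort": joint torques, N m; "eef_pos": TCP position; "eef_rot": TCP orientation; "wrist_force": force on the tool from outside, world axes, zero at the start; "moment": the same for the moment, N m; "finger_gap": finger opening in mm.
Only numpy, scipy, OpenCV 4.12 (cv2) and the standard library are available. Lean on these libraries where they do the work, as an engineer would, in place of code of your own. Each camera call takes 0.05 s, during which the arm holds its last target. There are 200 camera calls.

## Working session

There is one attempt and no reset: what is moved stays moved. The work goes in short steps, Python scripts to look and compute and a shell command to move; the robot and the scene stay as the last step left them, time stands still between calls to the robot, and variables do not carry over. Pictures are saved under pics/ and viewed, about 8 in all and at most 12, crops included, and the job is handed in when it is done.

```bash
ls; mkdir -p pics
cat > h.py <<'E'
import numpy as np, cv2
from cell import monitor, viewer, ticket, manip
def cam(n,f=None):
    c=viewer.camera(n)
    if f: cv2.imwrite('pics/'+f,c['color'][:,:,::-1])
    c['f']=240/np.tan(np.radians(c['vertical_fov'])/2)
    c['R']=cv2.Rodrigues(np.array(c['rvec'],float))[0]; c['t']=np.array(c['tvec'],float).ravel()
    return c
def ray(c,uv,z):
    uv=np.atleast_2d(np.array(uv,float))
    d=np.c_[(uv[:,0]-c['cx'])/c['f'],(uv[:,1]-c['cy'])/c['f'],np.ones(len(uv))]@c['R']
    o=-c['R'].T@c['t']
    return o+d*((z-o[2])/d[:,2])[:,None]
def proj(c,p):
    q=np.atleast_2d(np.array(p,float))@c['R'].T+c['t']
    return q[:,:2]/q[:,2:]*c['f']+[c['cx'],c['cy']]
E
python3 - <<'E'
from h import *
print(monitor.read_state()); print({k:v for k,v in vars(manip).items() if k[0]!='_'})
for n in('top','side'):
    c=cam(n,n+'0.png'); print(n,c['f'],c['cx'],c['cy'],-c['R'].T@c['t'],c['R'][2], [k for k in c])
E
```

```text
pics
{'clock': 0.0, 'joints': array([-1.32258280e+00,  3.00493133e-01,  1.52156267e+00,  2.08296776e-05,
        1.32070925e+00, -6.65937585e-02]), 'qd': array([-1.93129359e-03, -2.88253422e-04, -6.81776644e-04,  3.90083415e-05,
        3.34883885e-04, -3.12444564e-04]), 'effort': array([-5.68965661e-04, -5.31808090e+01, -3.52734911e+01,  7.08033610e-02,
        2.44546984e-02, -5.98027577e-05]), 'eef_pos': array([ 170.24259921, -522.72754603,  212.88203142]), 'eef_rot': array([-1.57069818e+00,  1.16845845e-03, -1.25599415e+00]), 'wrist_force': array([-0.01910028,  0.3208216 , -0.0086468 ]), 'moment': array([-0.00975812,  0.03341937, -0.02016662]), 'finger_gap': 93.85596833198537}
{}
top 439.24179898220655 315.56810328496834 235.26509606575596 [-171.94029548   54.63302088 1197.74428243] [ 0.48588922 -0.1006401  -0.86820691] ['color', 'vertical_fov', 'cx', 'cy', 'rvec', 'tvec', 'f', 'R', 't']
side 448.50818952507734 319.14775447107064 238.683461316742 [460.46124953 685.83975986 944.72853181] [-0.0029758  -0.64665044 -0.76278067] ['color', 'vertical_fov', 'cx', 'cy', 'rvec', 'tvec', 'f', 'R', 't']
```

View pics/top0.png

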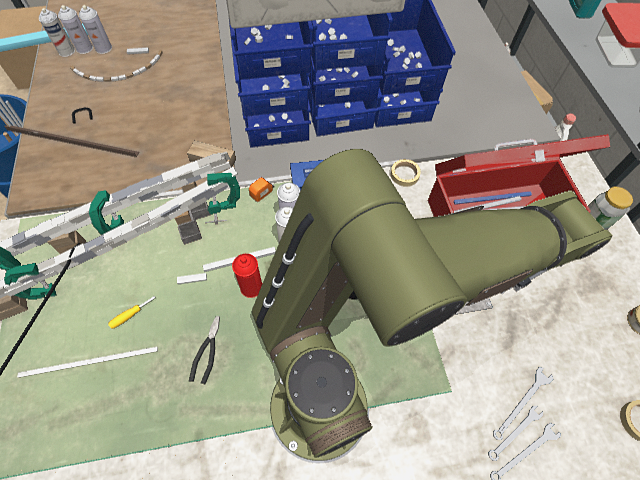

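View pics/side0.png

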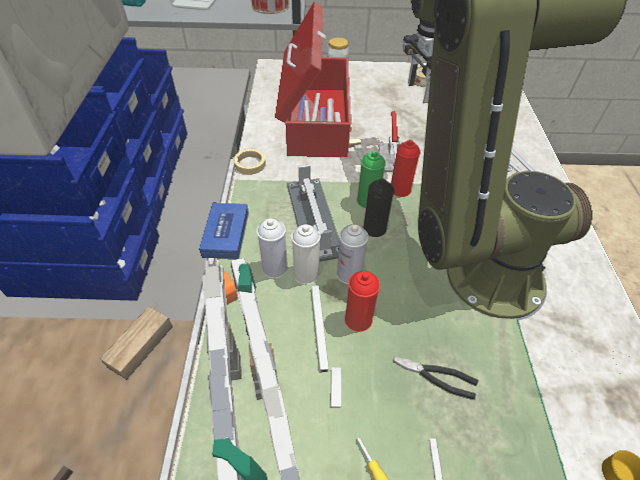

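The top view shows the tube near (240,260), the short bar at (190,279) and the red can decoy at (246,275). The arm hides the jig. The side view shows the tube from (316,286) to (323,370), the grey cans at about (271,222), (306,228) and (352,229), and the jig around (315,215). I'll enlarge the side view.

Run:
```python
from h import *
im=cv2.imread('pics/side0.png')
a=cv2.resize(im[165:265,270:360],None,fx=6,fy=6,interpolation=cv2.INTER_CUBIC)
b=cv2.resize(im[280:410,300:350],None,fx=4.6,fy=4.6,interpolation=cv2.INTER_CUBIC)
h=max(a.shape[0],b.shape[0]);o=np.zeros((h,a.shape[1]+b.shape[1],3),np.uint8);o[:a.shape[0],:a.shape[1]]=a;o[:b.shape[0],a.shape[1]:]=b
cv2.imwrite('pics/c1.png',o);print(o.shape)
c=cam('side')
for n,uv,z in [('tube far',(316,286),17),('tube near',(323,368),17),('off far',(335,369),12),('off near',(336,405),12),
 ('can2top',(270,223),180),('can1',(305,230),180),('can0',(351,230),180),('red',(362,275),180),('black',(379,184),180),('green',(372,155),180),('jig near base',(330,258),12),('tape',(250,160),25)]:
    print(n,ray(c,uv,z).round(0))
```

```text
(600, 770, 3)
tube far [[462.  54.  17.]]
tube near [[443. 269.  17.]]
off far [[417. 268.  12.]]
off near [[415. 347.  12.]]
can2top [[571.  -6. 180.]]
can1 [[490.  13. 180.]]
can0 [[385.  10. 180.]]
red [[366. 135. 180.]]
black [[ 310. -146.  180.]]
green [[ 321. -259.  180.]]
jig near base [[427. -39.  12.]]
tape [[ 679. -412.   25.]]
```

View pics/c1.png

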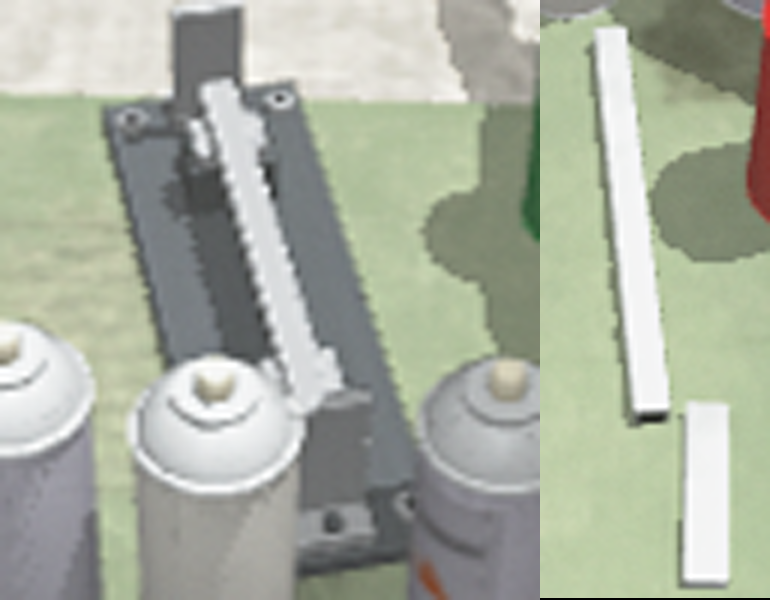

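The tube is 216 mm long as measured (220 true), centred near (452,161), and the offcut and cans sit where they should. The red can stands close to the tube's middle, so I'll hover high near the tube and look at the jig again with the arm out of the way.

```bash
python3 -m jog '[{"dy":-9},{"dy":-9},{"dy":-9,"dx":-61.6,"dz":49.3,"spin":-77},{"dy":-9,"dx":-61.6,"dz":49.3,"spin":-77},{"dy":-9,"dx":-61.6,"dz":49.3,"spin":-77},{"dy":-9,"dx":-61.6,"dz":49.3,"spin":-77},{"dy":-9,"dx":-61.6,"dz":49.3,"spin":-77},{"dy":-9,"dx":-61.6,"dz":49.3,"spin":-77},{"dy":-9,"dx":-61.6,"dz":49.3,"spin":-77},{"dy":-9,"dx":-61.6,"dz":49.3,"spin":-77},{"dy":-9,"dx":-61.6,"dz":49.3,"spin":-77},{"dy":-9,"dx":-61.6,"dz":49.3,"spin":-77},{"dy":-9,"dx":-61.6,"dz":49.3,"spin":-77},{"dy":-9,"dx":-61.6,"dz":49.3,"spin":-77},{"dy":-9,"dx":-61.6,"dz":49.3,"spin":-77},{"dy":-9,"dx":-61.6,"dz":49.3,"spin":-77},{"dy":-9,"dx":-61.6,"dz":49.3,"spin":-77},{"dy":-9,"dx":-61.6,"dz":49.3,"spin":-77}]' 40
python3 - <<'E'
from h import *
print(manip.finger_overhang)
s=monitor.read_state();print(s['eef_pos'],s['eef_rot'])
cam('top','top1.png');cam('side','side1.png')
a=cv2.imread('pics/top1.png');b=cv2.imread('pics/side1.png')
cv2.imwrite('pics/c2.png',np.hstack([cv2.resize(a[150:350,230:460],None,fx=2,fy=2),cv2.resize(b[130:330,240:425],None,fx=1.7,fy=2)])[:, :800])
E
```

```text
8.0
[ 170.24745876 -522.77997351  213.02351258] [-1.57070043e+00  8.86838796e-04 -1.25601561e+00]validation failed for argument at $[0]...
```

View pics/c2.png

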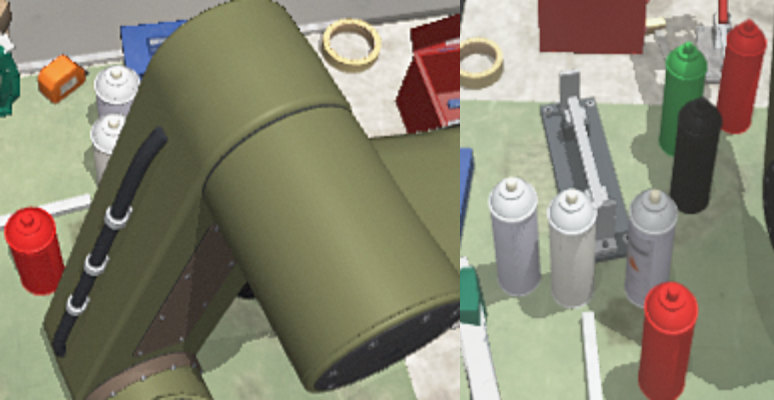

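The arm didn't move: rows need all five keys. The picture still shows the arm hiding the jig in the top view.

```bash
python3 -m jog '[{"grip":9.4,"dx":0,"dy":-9,"dz":0,"spin":0},{"grip":9.4,"dx":0,"dy":-9,"dz":0,"spin":0},{"grip":9.4,"dx":-61.6,"dy":-9,"dz":49.3,"spin":-77},{"grip":9.4,"dx":-61.6,"dy":-9,"dz":49.3,"spin":-77},{"grip":9.4,"dx":-61.6,"dy":-9,"dz":49.3,"spin":-77},{"grip":9.4,"dx":-61.6,"dy":-9,"dz":49.3,"spin":-77},{"grip":9.4,"dx":-61.6,"dy":-9,"dz":49.3,"spin":-77},{"grip":9.4,"dx":-61.6,"dy":-9,"dz":49.3,"spin":-77},{"grip":9.4,"dx":-61.6,"dy":-9,"dz":49.3,"spin":-77},{"grip":9.4,"dx":-61.6,"dy":-9,"dz":49.3,"spin":-77},{"grip":9.4,"dx":-61.6,"dy":-9,"dz":49.3,"spin":-77},{"grip":9.4,"dx":-61.6,"dy":-9,"dz":49.3,"spin":-77},{"grip":9.4,"dx":-61.6,"dy":-9,"dz":49.3,"spin":-77},{"grip":9.4,"dx":-61.6,"dy":-9,"dz":49.3,"spin":-77},{"grip":9.4,"dx":-61.6,"dy":-9,"dz":49.3,"spin":-77},{"grip":9.4,"dx":-61.6,"dy":-9,"dz":49.3,"spin":-77},{"grip":9.4,"dx":-61.6,"dy":-9,"dz":49.3,"spin":-77},{"grip":9.4,"dx":-61.6,"dy":-9,"dz":49.3,"spin":-77},{"grip":9.4,"dx":-61.6,"dy":-9,"dz":49.3,"spin":-77}]' 40
python3 - <<'E'
from h import *
s=monitor.read_state();print(s['eef_pos'],s['eef_rot'],s['joints'])
cam('top','top1.png');cam('side','side1.png')
a=cv2.imread('pics/top1.png');b=cv2.imread('pics/side1.png')
cv2.imwrite('pics/c3.png',np.hstack([cv2.resize(a[150:350,230:460],None,fx=2,fy=2),cv2.resize(b[130:330,240:425],None,fx=1.7,fy=2)])[:, :800])
E
```

```text
clock: 2.62
eef_pos: [448.3, 214.7, 303.8]
eef_rot: [-1.571, -0.001, 0.087]
wrist_force: [0.3, -0.3, 0.6]
finger_gap: 93.6
[448.32711067 214.72720328 303.79783406] [-1.57060995e+00 -6.15389764e-04  8.68346885e-02] [3.72970996e-01 1.24397544e-01 1.52449810e+00 5.12647691e-06
 1.49205403e+00 2.86135849e-01]
```

View pics/c3.png

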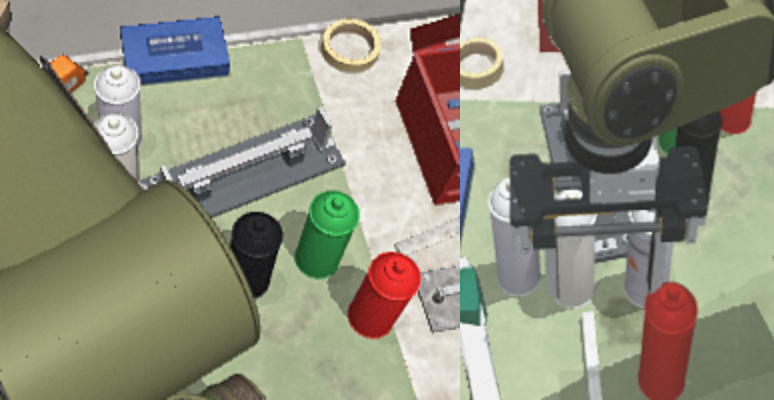

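Now the top view shows the whole jig: the lower tube runs from about (321,242) to (386,217) in full-picture pixels, between the two stops, and the black and green cans stand south of it. Next I'll measure these with masks.

Run:
```python
from h import *
ct=cam('top');cs=cam('side')
def mask(f,box,thr=175):
    im=cv2.imread('pics/'+f);h=cv2.cvtColor(im,cv2.COLOR_BGR2HSV)
    m=((h[:,:,2]>thr)&(h[:,:,1]<30)).astype(np.uint8);k=np.zeros_like(m);x0,y0,x1,y1=box;k[y0:y1,x0:x1]=m[y0:y1,x0:x1];return k
def big(k):
    n,l,s,_=cv2.connectedComponentsWithStats(k);i=1+np.argmax(s[1:,4]);return l==i
def fit(c,m,z):
    v,u=np.nonzero(m);P=ray(c,np.c_[u,v],z)[:,:2];mu=P.mean(0)
    d=np.linalg.svd(P-mu,full_matrices=False)[2][0]; d=d*np.sign(d[1])
    a=(P-mu)@d;w=(P-mu)@[-d[1],d[0]]
    print(len(u),'mean',mu.round(1),'yaw',np.degrees(np.arctan2(-d[0],d[1])).round(2),'len',a.min().round(1),a.max().round(1),'w',np.percentile(w,[3,97]).round(1),'mid',(mu+d*(a.min()+a.max())/2).round(1),'ends',(mu+d*a.min()).round(1),(mu+d*a.max()).round(1))
for nm,f,c,box,z,t in [('jig top','top1.png',ct,(315,205,395,250),59,175),('jig side','side0.png',cs,(295,175,330,235),59,185),('tube side','side0.png',cs,(305,280,330,375),17,225),('tube top','top0.png',ct,(200,240,275,275),17,200)]:
    m=big(mask(f,box,t));print(nm);fit(c,m,z)
    cv2.imwrite('pics/m_%s.png'%nm.replace(' ','_'),m*255)
# nozzles/caps of cans, height ~183
for n,uv in [('can2',(288,186)),('can1',(287,210))]:print('top',n,ray(ct,uv,183)[0].round(0))
for n,uv in [('black',(360,260)),('green',(396.5,249.5)),('red2',(430,283)),('red',(244,261))]:print('top',n,ray(ct,uv,183)[0].round(0))
for n,uv in [('can2',(270,222)),('can1',(306,228.5)),('can0',(352,228.5)),('red',(363.5,274)),('black',(379,182)),('green',(373,153))]:print('side',n,ray(cs,uv,183)[0].round(0))
ims=[cv2.resize(cv2.imread('pics/top1.png')[200:255,310:400],None,fx=6,fy=6,interpolation=cv2.INTER_NEAREST)]
mm=cv2.imread('pics/m_jig_top.png')[200:255,310:400];ms=cv2.imread('pics/m_jig_side.png')[170:240,290:340];st=cv2.imread('pics/m_tube_side.png')[275:380,300:335]
o=np.zeros((600,790,3),np.uint8);o[:330,:540]=ims[0];r=cv2.resize(mm,None,fx=3,fy=3);o[330:330+r.shape[0],:r.shape[1]]=r
r=cv2.resize(ms,None,fx=3,fy=3);o[330:330+r.shape[0],280:280+r.shape[1]]=r;r=cv2.resize(st,None,fx=4,fy=4);o[:r.shape[0],560:560+r.shape[1]]=r
cv2.imwrite('pics/c4.png',o)
```

```text
jig top
366 mean [ 472.8 -190.8] yaw 13.74 len -111.9 106.6 w [-9.5  8.5] mid [ 473.5 -193.4] ends [ 499.4 -299.5] [447.5 -87.3]
jig side
538 mean [ 478.2 -154.2] yaw 3.32 len -143.1 74.2 w [-40.9  30.1] mid [ 480.2 -188.6] ends [ 486.5 -297. ] [473.9 -80.1]
tube side
573 mean [451.8 170.1] yaw 6.48 len -117.3 99.6 w [-7.5  7.5] mid [452.8 161.3] ends [465.1  53.6] [440.6 269.1]
tube top
171 mean [444.4 221.3] yaw 7.97 len -50.0 45.9 w [-8.3  8.4] mid [444.7 219.3] ends [451.4 171.8] [438.1 266.7]
top can2 [568. -15. 183.]
top can1 [488.   0. 183.]
top black [ 304. -163.  183.]
top green [ 317. -264.  183.]
top red2 [ 211. -322.  183.]
top red [352. 132. 183.]
side can2 [571.  -7. 183.]
side can1 [488.  11. 183.]
side can0 [383.   8. 183.]
side red [363. 134. 183.]
side black [ 311. -150.  183.]
side green [ 318. -263.  183.][ WARN:0@2.789] global loadsave.cpp:1063 imwrite_ Unsupported depth image for selected encoder is fallbacked to CV_8U.
```

View pics/c4.png

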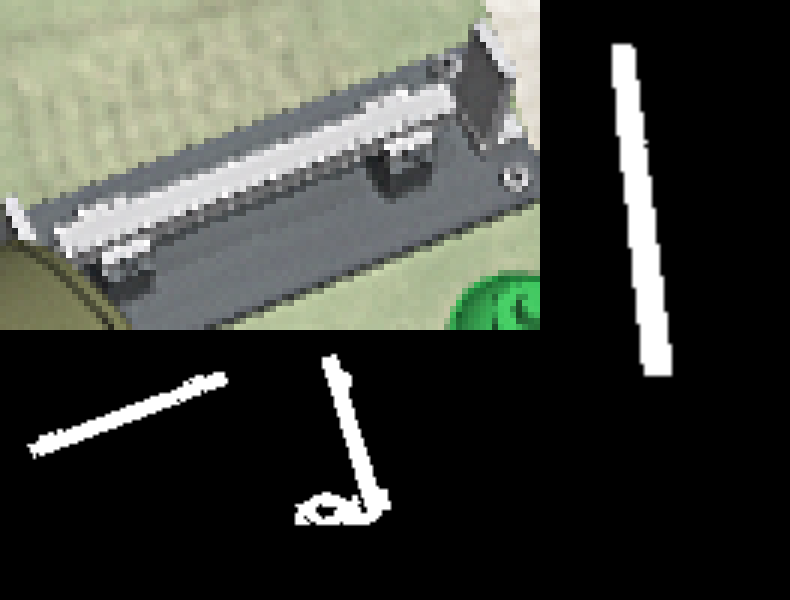

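The masks are clean except for the cheeks and the can in the jig masks. I'll refit the jig tube over its free middle only.

```bash
cat >> h.py <<'E'
def line(c,img,box,z,thr,a,b,p0,yaw,wid=14,lo=-60,hi=60):
    "fit centreline of bright pixels on plane z near predicted line p0,yaw(deg)"
    h=cv2.cvtColor(img,cv2.COLOR_BGR2HSV);v,u=np.nonzero((h[:,:,2]>thr)&(h[:,:,1]<30))
    P=ray(c,np.c_[u,v],z)[:,:2]-p0;y=np.radians(yaw);ax=np.array([-np.sin(y),np.cos(y)]);nx=np.array([np.cos(y),np.sin(y)])
    A=P@ax;W=P@nx;k=(A>lo)&(A<hi)&(abs(W)<wid);s,o=np.polyfit(A[k],W[k],1)
    r=W[k]-s*A[k]-o
    return dict(n=k.sum(),off=o.round(2),yaw=(yaw-np.degrees(np.arctan(s))).round(2),w=np.percentile(r,[2,98]).round(1))
E
python3 - <<'E'
from h import *
ct=cam('top');cs=cam('side')
T=cv2.imread('pics/top1.png');S=cv2.imread('pics/side0.png')
p=np.array([473.5,-193.4])
for thr in(165,185,205):
  print('top',line(ct,T,0,59,thr,0,0,p,13.5),'side',line(cs,S,0,59,thr,0,0,p,13.5))
for z in (17,):
  for thr in(200,225): print('tube',line(cs,S,0,z,thr,0,0,np.array([452.8,161.3]),6.5,14,-100,100))
  print('tubetop',line(ct,cv2.imread('pics/top0.png'),0,z,200,0,0,np.array([452.8,161.3]),6.5,18,10,95))
# far end of lower tube, stops
print('side far end',ray(cs,(306.5,178.5),59),'top ends',ray(ct,[(320.5,240),(385.3,216.5)],59))
print('stop tops (z90) top view',ray(ct,[(313,236),(391,209.5)],90))
E
```

```text
top {'n': np.int64(199), 'off': np.float64(-0.55), 'yaw': np.float64(13.58), 'w': array([-8.3,  8.4])} side {'n': np.int64(195), 'off': np.float64(1.96), 'yaw': np.float64(13.23), 'w': array([-8.5,  8.9])}
top {'n': np.int64(178), 'off': np.float64(-0.87), 'yaw': np.float64(13.79), 'w': array([-7.5,  7.6])} side {'n': np.int64(183), 'off': np.float64(1.5), 'yaw': np.float64(13.36), 'w': array([-7.9,  7.8])}
top {'n': np.int64(166), 'off': np.float64(-0.59), 'yaw': np.float64(13.65), 'w': array([-7.5,  7.1])} side {'n': np.int64(165), 'off': np.float64(1.82), 'yaw': np.float64(13.51), 'w': array([-8.,  7.])}
tube {'n': np.int64(576), 'off': np.float64(0.08), 'yaw': np.float64(6.38), 'w': array([-8.4,  8.4])}
tube {'n': np.int64(527), 'off': np.float64(0.05), 'yaw': np.float64(6.53), 'w': array([-7.7,  7.7])}
tubetop {'n': np.int64(149), 'off': np.float64(0.21), 'yaw': np.float64(8.24), 'w': array([-8.7,  8.5])}
side far end [[ 497.30376524 -294.25573807   59.        ]] top ends [[ 446.92563813  -88.89852272   59.        ]
 [ 494.02067089 -300.09713869   59.        ]]
stop tops (z90) top view [[ 446.86291807  -65.99122455   90.        ]
 [ 497.13100622 -313.80889183   90.        ]]
```

Seat: about (474,-193), yaw 13.5°. The two views differ by 2.4 mm across. Tube: (453,161), yaw 6.5°. To keep the gripper's body clear of the red can I'll grip 65 mm from the tube's middle, on the robot's left. I'll hold it low in the fingertips so that the tips stay above the jig's cheeks.

```bash
python3 -m jog '[{"grip":5,"dx":-0.2,"dy":5,"dz":1.1,"spin":-1.6},{"grip":5,"dx":-0.2,"dy":10,"dz":1.1,"spin":-1.6},{"grip":5,"dx":-0.2,"dy":15,"dz":1.1,"spin":-1.6},{"grip":5,"dx":-0.2,"dy":20,"dz":1.1,"spin":-1.6},{"grip":5,"dx":-0.2,"dy":24,"dz":1.1,"spin":-1.6},{"grip":5,"dx":-0.2,"dy":26,"dz":1.1,"spin":-1.6},{"grip":5,"dx":-0.2,"dy":26,"dz":1.1,"spin":-1.6},{"grip":5,"dx":-0.2,"dy":26,"dz":1.1,"spin":-1.6}]' 40
python3 - <<'E'
from h import *
cam('side','side2.png');cam('top','top2.png')
a=cv2.imread('pics/side2.png')[200:400,270:400];b=cv2.imread('pics/top2.png')[190:320,170:300]
cv2.imwrite('pics/c5.png',np.hstack([cv2.resize(a,(390,600)),cv2.resize(b,(400,600))]))
E
```

```text
clock: 3.92
eef_pos: [445.9, 226.4, 44.4]
eef_rot: [-1.57, -0.001, 0.116]
wrist_force: [0.5, 0.6, 0.3]
finger_gap: 50.1
```

View pics/c5.png

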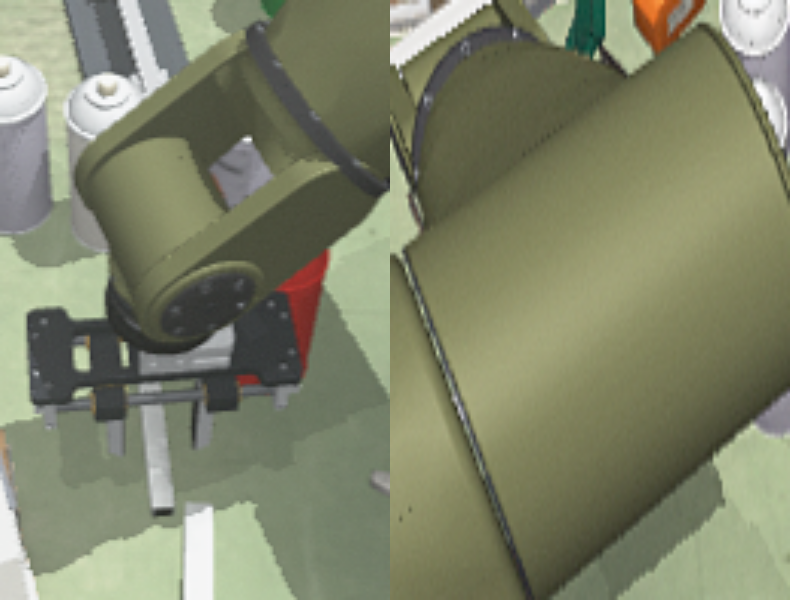

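The fingers straddle the tube at side-view pixel (322,345), the body is just clear of the red can, and wrist force is nil. Next I'll lower and close.

```bash
python3 -m jog '[{"grip":5,"dx":0,"dy":2,"dz":0,"spin":0},{"grip":5,"dx":0,"dy":3.4,"dz":0,"spin":0},{"grip":5,"dx":0,"dy":3.4,"dz":0,"spin":0},{"grip":2.5,"dx":0,"dy":3.4,"dz":0,"spin":0},{"grip":2.5,"dx":0,"dy":3.4,"dz":0,"spin":0},{"grip":2.5,"dx":0,"dy":3.4,"dz":0,"spin":0},{"grip":1.2,"dx":0,"dy":3.4,"dz":0,"spin":0},{"grip":1.2,"dx":0,"dy":3.4,"dz":0,"spin":0},{"grip":1.2,"dx":0,"dy":3.4,"dz":0,"spin":0},{"grip":1.2,"dx":0,"dy":3.4,"dz":0,"spin":0},{"grip":1.2,"dx":0,"dy":3.4,"dz":0,"spin":0},{"grip":1.2,"dx":0,"dy":3.4,"dz":0,"spin":0}]' 40
```

```text
clock: 5.52
eef_pos: [445.4, 226.2, 9.5]
eef_rot: [-1.571, -0.0, 0.116]
wrist_force: [-1.2, -0.5, 3.0]
finger_gap: 16.9
```

```bash
python3 -m jog '[{"grip":1.2,"dx":0,"dy":-0.5,"dz":0,"spin":0},{"grip":1.2,"dx":0,"dy":-2,"dz":0,"spin":0},{"grip":1.2,"dx":0,"dy":-5,"dz":0,"spin":0},{"grip":1.2,"dx":0,"dy":-9,"dz":0,"spin":0},{"grip":1.2,"dx":0,"dy":-13,"dz":0,"spin":0},{"grip":1.2,"dx":0,"dy":-17,"dz":0,"spin":0},{"grip":1.2,"dx":0,"dy":-21,"dz":0,"spin":0},{"grip":1.2,"dx":0,"dy":-25,"dz":0,"spin":0},{"grip":1.2,"dx":0,"dy":-28,"dz":0,"spin":0},{"grip":1.2,"dx":0,"dy":-29,"dz":0,"spin":0},{"grip":1.2,"dx":0,"dy":-29,"dz":0,"spin":0},{"grip":1.2,"dx":0,"dy":-29,"dz":0,"spin":0},{"grip":1.2,"dx":0,"dy":-29,"dz":0,"spin":0}]' 40
python3 - <<'E'
from h import *
s=monitor.read_state();print(s['eef_pos'],s['eef_rot'],s['finger_gap'])
cam('side','side3.png');cam('top','top3.png')
a=cv2.imread('pics/side3.png')[150:400,260:400];b=cv2.imread('pics/top3.png')[60:310,150:330]
cv2.imwrite('pics/c6.png',np.hstack([cv2.resize(a,(336,600)),cv2.resize(b,(432,600))]))
E
```

```text
clock: 7.15
eef_pos: [445.2, 226.1, 298.5]
eef_rot: [-1.571, 0.002, 0.116]
wrist_force: [0.8, 0.4, -1.1]
finger_gap: 16.9
[445.1663106  226.07680698 298.47523549] [-1.57129304  0.00163511  0.1158132 ] 16.86147800861602
```

View pics/c6.png

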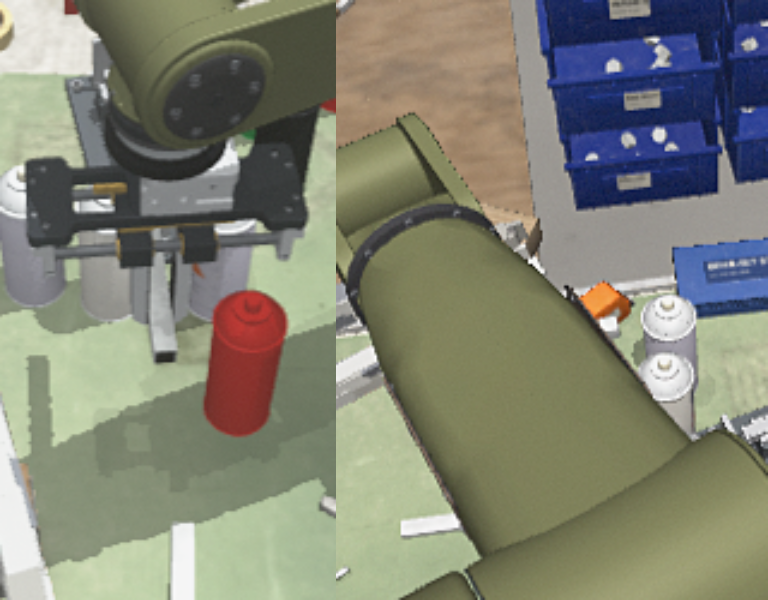

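Run:
```python
from h import *
cs=cam('side');S=cv2.imread('pics/side3.png')
print(proj(cs,[[440.5,270.5,306],[440.5,270.5,289]]))
for r in range(286,304): print(r,S[r,322:336].max(axis=1))
```

```text
[[328.41182516 295.99498788]
 [328.09339634 301.43943387]]
286 [141 192 192 191 186 172 168 168 166 166 149 102 105 107]
287 [140 181 198 193 194 187 167 167 164 168 150  94 100 103]
288 [137 172 197 195 199 191 172 169 166 168 153 119 147 147]
289 [140 164 203 202 201 197 187 171 167 173 174 145 145 149]
290 [142 165 209 203 205 202 196 194 189 190 179 144 136 139]
291 [150 158 216 207 205 206 200 200 195 192 181 155 139 143]
292 [157 150 210 207 208 204 200 196 195 193 190 169 142 143]
293 [169 148 200 206 207 203 200 195 192 190 192 176 146 145]
294 [175 143 194 208 208 207 204 197 194 195 193 173 134 147]
295 [183 147 182 214 215 212 209 205 201 202 196 185 159 154]
296 [180 138 149 153 139 122 122 117 103 104 105 127 155 160]
297 [189 158 121  76  60  54  53  50  44  43  58 109 151 162]
298 [190 158 115  52  43  42  45  45  44  42  70 129 163 155]
299 [198 179 110  52  46  48  47  42  44  39  67 126 162 157]
300 [200 181 107  40  39  37  38  38  34  41  81 134 162 158]
301 [196 190 152 114 113 131 149 156 160 168 176 166 158 157]
302 [196 194 187 174 175 168 168 170 177 181 182 180 176 173]
303 [196 196 191 184 183 177 179 181 179 180 184 185 185 182]
```

The held tube's end sits within a pixel of where the plan puts it (row 296 predicted and seen), so the tube is level and its centre is 65 mm from the TCP. Next I'll carry it over the cans to above the jig.

```bash
python3 -m jog '[{"grip":1.2,"dx":-0.1,"dy":0,"dz":-1,"spin":-0.5},{"grip":1.2,"dx":-0.3,"dy":0,"dz":-3,"spin":-1},{"grip":1.2,"dx":-0.6,"dy":0,"dz":-6,"spin":-1.5},{"grip":1.2,"dx":-0.9,"dy":0,"dz":-10,"spin":-2},{"grip":1.2,"dx":-1.2,"dy":0,"dz":-14,"spin":-3},{"grip":1.2,"dx":-1.5,"dy":0,"dz":-18,"spin":-4},{"grip":1.2,"dx":-1.8,"dy":0,"dz":-22,"spin":-5},{"grip":1.2,"dx":-2.1,"dy":0,"dz":-26,"spin":-6},{"grip":1.2,"dx":-2.4,"dy":0,"dz":-30,"spin":-6.5},{"grip":1.2,"dx":-2.6,"dy":0,"dz":-33,"spin":-6.9},{"grip":1.2,"dx":-2.8,"dy":0,"dz":-35,"spin":-6.9},{"grip":1.2,"dx":-2.8,"dy":0,"dz":-35.5,"spin":-6.9},{"grip":1.2,"dx":-2.8,"dy":0,"dz":-35.5,"spin":-6.9},{"grip":1.2,"dx":-2.8,"dy":0,"dz":-35.5,"spin":-6.9}]' 40
python3 - <<'E'
from h import *
s=monitor.read_state();print(s['eef_pos'],s['eef_rot'],s['finger_gap'],s['clock'])
cam('side','side4.png');cam('top','top4.png')
a=cv2.imread('pics/side4.png')[120:270,250:400];b=cv2.imread('pics/top4.png')[130:280,290:440]
cv2.imwrite('pics/c7.png',np.hstack([cv2.resize(a,(400,600)),cv2.resize(b,(400,600))]))
E
```

```text
clock: 9.05
eef_pos: [458.6, -129.0, 299.5]
eef_rot: [-1.571, -0.0, 0.237]
wrist_force: [0.2, 0.4, -0.6]
finger_gap: 16.5
[ 458.55838645 -129.04363832  299.49369862] [-1.57072357e+00 -5.50944486e-05  2.37048876e-01] 16.4970822450774 9.05
```

View pics/c7.png

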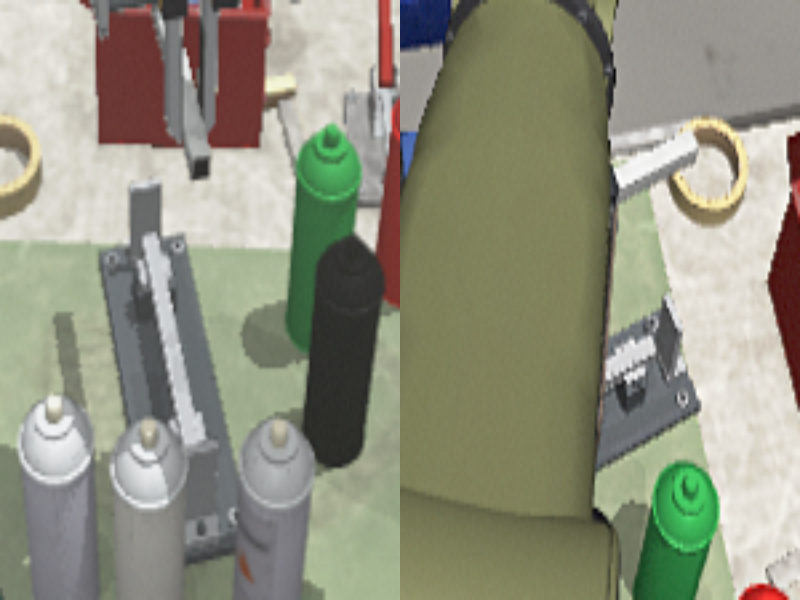

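The tube hangs level above the jig. Its far end is at top-view pixel (462,166) and the lower tube's far end is below it at about (387,215). I'll go down to just above the end stops and compare the two ends in the same picture.

```bash
python3 -m jog '[{"grip":1.2,"dx":0,"dy":1,"dz":0,"spin":0},{"grip":1.2,"dx":0,"dy":3,"dz":0,"spin":0},{"grip":1.2,"dx":0,"dy":6,"dz":0,"spin":0},{"grip":1.2,"dx":0,"dy":10,"dz":0,"spin":0},{"grip":1.2,"dx":0,"dy":14,"dz":0,"spin":0},{"grip":1.2,"dx":0,"dy":16,"dz":0,"spin":0},{"grip":1.2,"dx":0,"dy":17,"dz":0,"spin":0},{"grip":1.2,"dx":0,"dy":17,"dz":0,"spin":0},{"grip":1.2,"dx":0,"dy":17,"dz":0,"spin":0}]' 40
python3 - <<'E'
from h import *
s=monitor.read_state();print(s['eef_pos'],s['eef_rot'],s['finger_gap'],s['clock'])
cam('side','side5.png');cam('top','top5.png')
a=cv2.imread('pics/side5.png')[140:250,275:350];b=cv2.imread('pics/top5.png')[185:255,340:420]
cv2.imwrite('pics/c8.png',np.hstack([cv2.resize(a,None,fx=5.4,fy=5.4,interpolation=2)[:590],cv2.resize(b,(390,590),interpolation=2)]))
E
```

```text
clock: 10.28
eef_pos: [459.0, -129.8, 130.2]
eef_rot: [-1.572, -0.001, 0.236]
wrist_force: [1.0, 1.2, -0.6]
finger_gap: 16.8
[ 458.95377805 -129.7506046   130.22982892] [-1.57152190e+00 -1.09007559e-03  2.36327435e-01] 16.759559875112686 10.275
```

View pics/c8.png

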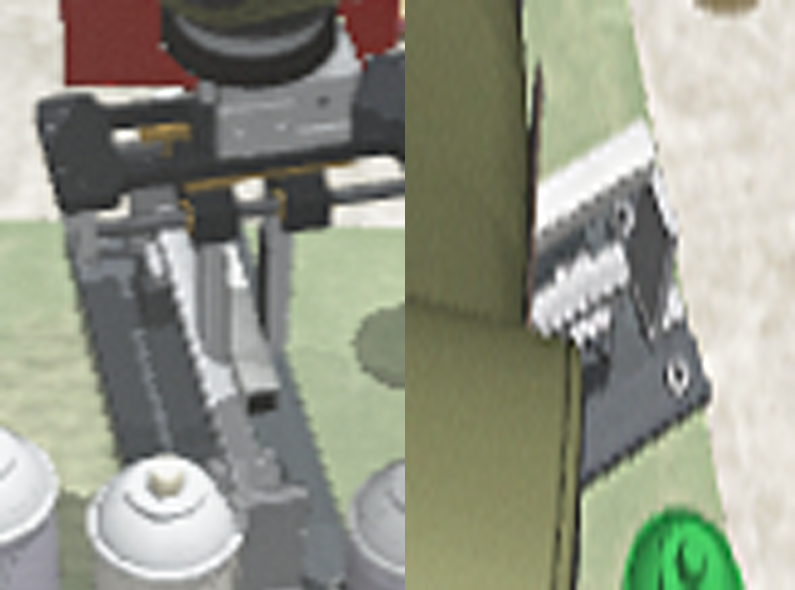

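Run:
```python
from h import *
ct=cam('top');cs=cam('side');T=cv2.imread('pics/top5.png');S=cv2.imread('pics/side5.png')
p=np.array([474,-193.]);y=np.radians(13.54);ax=np.array([-np.sin(y),np.cos(y)]);nx=np.array([np.cos(y),np.sin(y)])
loc=lambda c,uv,z:[((q[:2]-p)@[*nx]).round(1).item() if 0 else (round(float((q[:2]-p)@nx),1),round(float((q[:2]-p)@ax),1)) for q in ray(c,uv,z)]
print('held far end top',loc(ct,(390.7,201.6),137.7),'lower far end top',loc(ct,(385.7,216.8),59))
print('held near end side',loc(cs,(323,211.6),137.7))
tcp=monitor.read_state()['eef_pos'];print('held centre by TCP',(tcp[:2]-65*ax-p)@nx,(tcp[:2]-65*ax-p)@ax)
print('held line top',line(ct,T,0,137.7,160,0,0,p,13.54,14,-105,-75),' lower(jig, before) ',line(ct,cv2.imread('pics/top1.png'),0,59,175,0,0,p,13.54,14,-55,55))
# profile along axis of lower tube (both ends) from top1, and of held from top5
def prof(img,c,z,w=5):
    out={}
    for s in np.arange(-130,131,2.):
        uv=proj(c,[[*(p+s*ax+o*nx),z] for o in(-4,0,4)]);
        out[int(s)]=int(np.mean([cv2.getRectSubPix(cv2.cvtColor(img,cv2.COLOR_BGR2GRAY),(1,1),tuple(map(float,q)))[0,0] for q in uv]))
    return out
a=prof(cv2.imread('pics/top1.png'),ct,59);print('lower top1',{k:v for k,v in a.items() if abs(k)>96})
a=prof(T,ct,137.7);print('held top5',{k:v for k,v in a.items() if k<-90})
a=prof(cv2.imread('pics/side4.png'),cs,59);print('lower side4',{k:v for k,v in a.items() if k<-80})
a=prof(S,cs,137.7);print('held side5',{k:v for k,v in a.items() if k>90})
```

```text
held far end top [(-5.6, -113.1)] lower far end top [(-7.1, -109.4)]
held near end side [(0.6, 109.0)]
held centre by TCP 0.03627832196122594 0.08336809995716195
held line top {'n': np.int64(55), 'off': np.float64(1.5), 'yaw': np.float64(11.23), 'w': array([-8.3,  8.6])}  lower(jig, before)  {'n': np.int64(178), 'off': np.float64(-1.18), 'yaw': np.float64(13.4), 'w': array([-8.3,  8.4])}
lower top1 {-130: 79, -128: 80, -126: 81, -124: 81, -122: 81, -120: 80, -118: 80, -116: 80, -114: 81, -112: 95, -110: 145, -108: 205, -106: 228, -104: 222, -102: 219, -100: 221, -98: 221, 98: 220, 100: 221, 102: 216, 104: 218, 106: 227, 108: 220, 110: 164, 112: 107, 114: 99, 116: 96, 118: 99, 120: 101, 122: 92, 124: 80, 126: 75, 128: 78, 130: 83}
held top5 {-130: 225, -128: 228, -126: 232, -124: 236, -122: 238, -120: 235, -118: 228, -116: 214, -114: 204, -112: 217, -110: 232, -108: 237, -106: 240, -104: 240, -102: 239, -100: 238, -98: 239, -96: 241, -94: 240, -92: 240}
lower side4 {-130: 106, -128: 106, -126: 106, -124: 105, -122: 105, -120: 105, -118: 105, -116: 104, -114: 104, -112: 102, -110: 108, -108: 135, -106: 165, -104: 187, -102: 203, -100: 207, -98: 211, -96: 213, -94: 210, -92: 208, -90: 207, -88: 206, -86: 207, -84: 208, -82: 208}
held side5 {92: 174, 94: 178, 96: 185, 98: 190, 100: 193, 102: 193, 104: 194, 106: 195, 108: 179, 110: 131, 112: 87, 114: 59, 116: 55, 118: 56, 120: 57, 122: 71, 124: 94, 126: 109, 128: 115, 130: 115}
```

In both views the held tube sits about 3.5 mm too far along the lower tube; across it is within 1–2 mm. I'll shift it 3 mm back and go down to a gap of about 20 mm, then compare again.

```bash
python3 -m jog '[{"grip":1.2,"dx":-0.05,"dy":0,"dz":0.3,"spin":0},{"grip":1.2,"dx":-0.05,"dy":0.5,"dz":0.3,"spin":0},{"grip":1.2,"dx":-0.05,"dy":1.5,"dz":0.3,"spin":0},{"grip":1.2,"dx":-0.05,"dy":2.8,"dz":0.3,"spin":0},{"grip":1.2,"dx":-0.05,"dy":3.8,"dz":0.3,"spin":0},{"grip":1.2,"dx":-0.05,"dy":4.2,"dz":0.3,"spin":0},{"grip":1.2,"dx":-0.05,"dy":4.2,"dz":0.3,"spin":0},{"grip":1.2,"dx":-0.05,"dy":4.2,"dz":0.3,"spin":0}]' 40
cat > chk.py <<'E'
from h import *
import sys
k=sys.argv[1]
ct=cam('top','top%s.png'%k);cs=cam('side','side%s.png'%k);T=cv2.imread('pics/top%s.png'%k);S=cv2.imread('pics/side%s.png'%k)
s=monitor.read_state();tcp=s['eef_pos'];print(tcp,s['eef_rot'],s['finger_gap'],s['clock'])
p=np.array([474,-193.]);y=np.radians(13.54);ax=np.array([-np.sin(y),np.cos(y)]);nx=np.array([np.cos(y),np.sin(y)])
g=(tcp[:2]-65*ax-p);print('by TCP',g@nx,g@ax)
z=tcp[2]+7.5
# edges across tube at stations: lower edge positions at subpixel, gray profile
def xprof(img,c,z,st):
    G=cv2.cvtColor(img,cv2.COLOR_BGR2GRAY);o=np.arange(-20,21,2.)
    uv=np.array([proj(c,[[*(p+a*ax+q*nx),z] for q in o]) for a in st]).astype(np.float32)
    return dict(zip(o.astype(int).tolist(),cv2.remap(G,uv[:,:,0],uv[:,:,1],1).mean(0).astype(int).tolist()))
def aprof(img,c,z,rng):
    G=cv2.cvtColor(img,cv2.COLOR_BGR2GRAY);s=np.arange(*rng,2.)
    uv=np.array([proj(c,[[*(p+a*ax+q*nx),z] for a in s]) for q in(-4,0,4)]).astype(np.float32)
    return dict(zip(s.astype(int).tolist(),cv2.remap(G,uv[:,:,0],uv[:,:,1],1).mean(0).astype(int).tolist()))
print('top across held',xprof(T,ct,z,np.arange(-104,-84,2.)))
print('top along held',aprof(T,ct,z,(-126,-96)))
print('side across held near',xprof(S,cs,z,np.arange(84,104,2.)))
print('side along held near',aprof(S,cs,z,(96,126)))
L=cv2.imread('pics/top1.png');print('top across lower',xprof(L,ct,59,np.arange(-50,50,2.)))
L=cv2.imread('pics/side4.png');print('side across lower',xprof(L,cs,59,np.arange(-50,50,2.)))
print('tilt: held near end bottom/top px',proj(cs,[[*(p+110*ax),z],[*(p+110*ax),z-17]]))
a=S[150:250,275:365];b=T[185:255,340:420]
cv2.imwrite('pics/d%s.png'%k,np.hstack([cv2.resize(a,(400,590),interpolation=2),cv2.resize(b,(390,590),interpolation=2)]))
E
python3 chk.py 6
```

```text
clock: 11.48
eef_pos: [457.6, -126.9, 87.8]
eef_rot: [-1.571, -0.0, 0.236]
wrist_force: [-0.1, 0.3, -0.9]
finger_gap: 16.9
[ 457.57779972 -126.92991739   87.76021296] [-1.57112904e+00 -5.22238887e-04  2.36274842e-01] 16.39147904462089 11.575
by TCP -0.49717138704865155 3.0786111708834896
top across held {-20: 115, -18: 113, -16: 123, -14: 141, -12: 181, -10: 228, -8: 245, -6: 244, -4: 242, -2: 240, 0: 239, 2: 238, 4: 229, 6: 207, 8: 188, 10: 179, 12: 178, 14: 179, 16: 178, 18: 176, 20: 174}
top along held {-126: 222, -124: 186, -122: 95, -120: 63, -118: 72, -116: 80, -114: 87, -112: 108, -110: 161, -108: 221, -106: 242, -104: 238, -102: 235, -100: 234, -98: 236}
side across held near {-20: 116, -18: 118, -16: 119, -14: 119, -12: 118, -10: 124, -8: 146, -6: 161, -4: 167, -2: 171, 0: 176, 2: 181, 4: 185, 6: 183, 8: 158, 10: 125, 12: 118, 14: 131, 16: 134, 18: 119, 20: 99}
side along held near {96: 177, 98: 183, 100: 188, 102: 193, 104: 195, 106: 195, 108: 197, 110: 190, 112: 161, 114: 112, 116: 69, 118: 50, 120: 46, 122: 48, 124: 64}
top across lower {-20: 80, -18: 88, -16: 108, -14: 109, -12: 107, -10: 150, -8: 205, -6: 220, -4: 220, -2: 217, 0: 217, 2: 220, 4: 223, 6: 203, 8: 159, 10: 126, 12: 112, 14: 112, 16: 114, 18: 114, 20: 115}
side across lower {-20: 107, -18: 107, -16: 106, -14: 104, -12: 101, -10: 99, -8: 130, -6: 180, -4: 201, -2: 204, 0: 202, 2: 202, 4: 204, 6: 208, 8: 196, 10: 154, 12: 105, 14: 79, 16: 79, 18: 80, 20: 80}
tilt: held near end bottom/top px [[322.92422053 223.32652051]
 [322.77453294 227.74687118]]
```

View pics/d6.png

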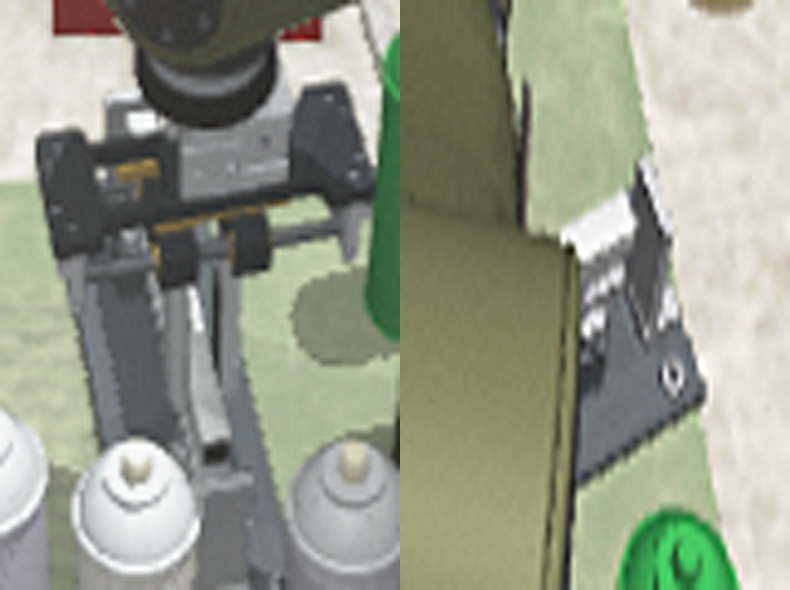

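Along the axis the ends now agree (top: -110 against -109.5). Across, the held tube is about 2 mm short in both views, so I'll shift +1.7 mm and lower 13 mm for the 6 mm gap.

```bash
python3 -m jog '[{"grip":1.2,"dx":0.17,"dy":0,"dz":0,"spin":0},{"grip":1.2,"dx":0.17,"dy":0.2,"dz":0,"spin":0},{"grip":1.2,"dx":0.17,"dy":0.5,"dz":0,"spin":0},{"grip":1.2,"dx":0.17,"dy":0.9,"dz":0,"spin":0},{"grip":1.2,"dx":0.17,"dy":1.2,"dz":0,"spin":0},{"grip":1.2,"dx":0.17,"dy":1.3,"dz":0,"spin":0},{"grip":1.2,"dx":0.17,"dy":1.3,"dz":0,"spin":0},{"grip":1.2,"dx":0.17,"dy":1.3,"dz":0,"spin":0},{"grip":1.2,"dx":0.17,"dy":1.3,"dz":0,"spin":0},{"grip":1.2,"dx":0.17,"dy":1.3,"dz":0,"spin":0}]' 40
python3 chk.py 7
```

```text
clock: 12.82
eef_pos: [459.1, -126.5, 74.5]
eef_rot: [-1.571, -0.0, 0.236]
wrist_force: [-0.2, 0.3, 0.1]
finger_gap: 16.2
[ 459.06120629 -126.46825424   74.46811422] [-1.57084576e+00 -1.39394275e-05  2.36293458e-01] 16.305680613796294 12.925
by TCP 1.0530929174135375 3.1801418758941886
top across held {-20: 136, -18: 132, -16: 126, -14: 128, -12: 143, -10: 188, -8: 234, -6: 246, -4: 244, -2: 241, 0: 240, 2: 242, 4: 239, 6: 213, 8: 165, 10: 134, 12: 141, 14: 165, 16: 180, 18: 183, 20: 182}
top along held {-126: 67, -124: 73, -122: 77, -120: 78, -118: 78, -116: 78, -114: 94, -112: 134, -110: 189, -108: 227, -106: 241, -104: 241, -102: 239, -100: 240, -98: 241}
side across held near {-20: 116, -18: 117, -16: 117, -14: 118, -12: 118, -10: 120, -8: 135, -6: 154, -4: 165, -2: 169, 0: 173, 2: 178, 4: 181, 6: 185, 8: 178, 10: 146, 12: 121, 14: 112, 16: 118, 18: 120, 20: 115}
side along held near {96: 173, 98: 178, 100: 187, 102: 191, 104: 194, 106: 194, 108: 193, 110: 194, 112: 163, 114: 111, 116: 76, 118: 57, 120: 58, 122: 87, 124: 138}
top across lower {-20: 80, -18: 88, -16: 108, -14: 109, -12: 107, -10: 150, -8: 205, -6: 220, -4: 220, -2: 217, 0: 217, 2: 220, 4: 223, 6: 203, 8: 159, 10: 126, 12: 112, 14: 112, 16: 114, 18: 114, 20: 115}
side across lower {-20: 107, -18: 107, -16: 106, -14: 104, -12: 101, -10: 99, -8: 130, -6: 180, -4: 201, -2: 204, 0: 202, 2: 202, 4: 204, 6: 208, 8: 196, 10: 154, 12: 105, 14: 79, 16: 79, 18: 80, 20: 80}
tilt: held near end bottom/top px [[322.80689554 226.79118713]
 [322.65980489 231.13484892]]
```

View pics/d7.png

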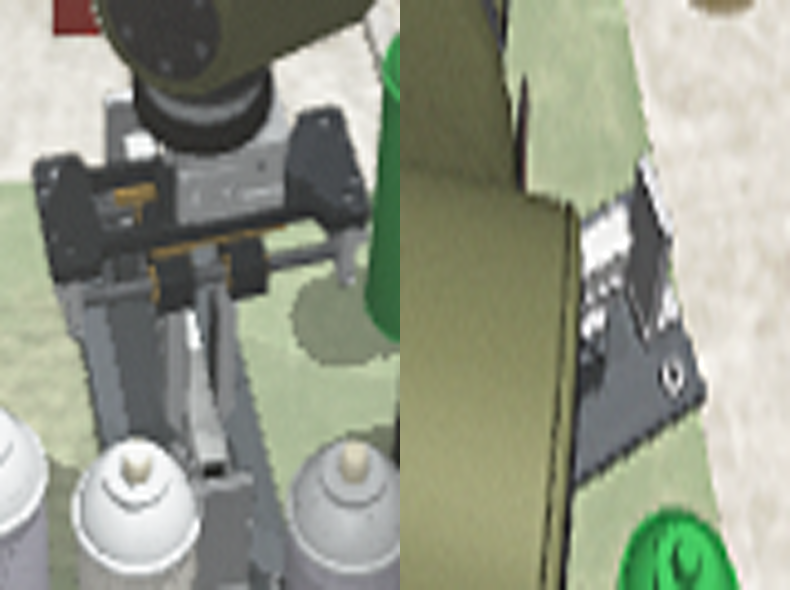

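The held tube is within about 1 mm across and 1.5 mm along of the lower tube in both views. The yaw is 13.5°, the same as the lower tube, the TCP height gives a gap of about 6 mm, and wrist force is about 0.

```bash
python3 -c "
from cell import ticket,monitor
print(ticket.sign_off()); s=monitor.read_state(); print(s['clock'],s['eef_pos'],s['wrist_force'],s['finger_gap'])"
```

```text
the job is handed in; nothing more can be done
None
the job is handed in; nothing more can be done
```

The tube is in place and handed in at about 13 s on the clock, held still above the lower tube in the gripper. The hand-in gives no verdict, so what follows rests on my last measurements.

I gripped it with 40 N, 65 mm off its centre so that the gripper's body stayed clear of the red can. I then carried it over the cans at about 300 mm and lowered it between the end stops.

**Last checks:**
- **Across:** within about 1 mm of the lower tube's centre line in both views.
- **Along:** within about 1.5 mm in both views.
- **Parallel:** tool yaw was 13.5°. The lower tube measured 13.2–13.8° across the two views.
- **Level:** the tool itself read level, and the tube's end appeared at the predicted picture row after the lift. I did not measure the tube's tilt directly in the final pose.
- **Gap:** about 6 mm, taken from the TCP height (74.5 mm) and not seen directly.
- **Contact:** wrist force was near zero on the last reading. Nothing in the pictures looked disturbed.

**Disagreements:** The two cameras differ by about 2–4 mm in absolute position, so I aligned the two tubes against each other within each picture. The finger opening also read between 16.2 and 16.9 mm, against the tube's 17 mm. I put that down to noise and did not look into it.

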